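Change over a duplex vacuum filter by pushing its ball-valve levers

TASK

The vacuum filter with the dirty brown element (red clogging indicator on its head) is in use; change over to the one with the clean white element (green indicator) without interrupting the vacuum: first push the clean filter's red lever round until its valve is fully open, the lever in line with its pipe, then push the dirty filter's red lever round until its valve is fully shut, the lever square across its pipe. Push each lever on its side with a finger and do not grip it. Leave the yellow main valve open and do not shift the spare element, spanner, tape roll, pad or drink bottle.

Things in the scene. Friction and masses are not known exactly. Their poses are not given: they have to be found in the camera images.
- skid: fixed skid: grey base plate 430 x 580 x 5 mm, near (inlet) and far (outlet) header pipe along its y, 305 mm apart, 27 mm pipes, axes 185 mm above the bench. Origin on the bench plane, midway between the two valve stems. Its x runs along the branches, away from the near header. Branches at y +120 and -120 mm; which is where varies. A gauge on the far header is 281 mm high, all else under 255.
- dirty_filter: branch of the dirty filter, fixed: pipe along its x axis with a brass ball valve and, 105 mm further along +x, a filter: aluminium head (84 mm diameter, top at 203 mm), on it a round red indicator (27 mm, top at 221 mm), below it a clear bowl showing a dark brown element. Origin on the bench plane, straight below the valve stem; x along the pipe (away from the near header), z up.
- clean_filter: branch of the clean filter, the same in every measure as dirty_filter, but with a green indicator on its head and a white element in its clear bowl. Origin straight below its valve stem.
- dirty_filter_stem (a point): vertical pivot axis of the dirty filter's red lever, at the level of the top of the lever handle (247 mm above the bench); axes as body dirty_filter. The stem nut (17 mm diameter) stands 2 mm higher.
- clean_filter_stem (a point): the same point of the clean filter's red lever
- dirty_filter_bowl (a point): middle of the clear bowl (74 mm diameter, 105 mm tall) with the brown element, 90 mm above the bench
- clean_filter_bowl (a point): middle of the clear bowl with the white element
- dirty_valve (a joint): red lever of the dirty filter's valve, rad: 0 = fully open (in line with its pipe, pointing along the branch's -x), 1.571 = fully shut (across the pipe, pointing along the branch's +y). Grows clockwise seen from above. Stops at both ends. Takes 0.5 N m, some 6 N at the handle, and stays where it is left. Starts within 0.08 rad of open.
- clean_valve (a joint): red lever of the clean filter's valve, the same directions, stiffness and stops; it starts shut, within 0.08 rad of the stop
- dirty_valve_handle (a point): point on top of the dirty filter's lever handle, 85 mm from the pivot. The red handle is a bar 22 mm wide, 12 mm thick, 39 to 115 mm from the pivot, top 247 and underside 235 mm above the bench, 31 mm free below it; nearer the pivot it is a 16 mm steel strap. The point turns with the lever; its -x points from pivot to tip.
- clean_valve_handle (a point): the same point on the clean filter's lever handle
- main_valve (a joint): yellow lever of the main valve, rad: 0 = open (in line with the near header, pointing along the skid's -y), 1.571 = shut. Its pivot is at x = -100, y = -235 mm of the skid, its top 247 mm above the bench; the lever is 115 mm long. Starts open; to be left alone.
- spare_element: spare white filter element, upright cylinder 56 mm diameter, 97 mm tall, 60 g, loose on the base plate between the bowls; origin under its centre
- spanner: steel spanner 180 mm long, loose on the base plate between the two branches; origin under its middle
- tape_roll: roll of tape 100 mm diameter, 24 mm high, loose on the base plate; origin under its centre
- drink_bottle: drink bottle with yellow cap, 62 mm diameter, 200 mm tall, loose on the bench to the right of the skid; origin under its centre
- scouring_pad: green pad 100 x 70 x 25 mm, loose on the base plate; origin under its centre

How it is judged (in metres and radians):
On the way, in this order (a step that is already met when the one before it is completed fails the run):
1. the clean filter's valve is fully open while the dirty filter's valve is still open (value of joint clean_valve below 0.12 rad and value of joint dirty_valve below 0.3 rad), for 0.2 s.
2. the dirty filter's valve is fully shut (value of joint dirty_valve above 1.45 rad), for 0.2 s.
At the end, for the whole second after the job is handed in: The clean filter's lever is within 0.12 rad (7 degrees) of its open stop, the dirty filter's lever within 0.12 rad of its shut stop, and the yellow main lever within 0.12 rad of open (value of joint each of clean_valve, main_valve below 0.12 rad and value of joint dirty_valve above 1.45 rad); the robot touches nothing.
It fails at once if the vacuum is interrupted: both filter valves more than half shut at once (value of joint each of clean_valve, dirty_valve above 0.8 rad).
It fails at once if the clean filter's red lever is gripped: its left and right side halves (handle c2, c3; strap c4, c5) pressed at the same time ((contact force between the fingers and clean_valve_c2 above 1.5 N and contact force between the fingers and clean_valve_c3 above 1.5 N) or (contact force between the fingers and clean_valve_c4 above 1.5 N and contact force between the fingers and clean_valve_c5 above 1.5 N)).
It fails at once if the dirty filter's red lever is gripped: its left and right side halves (handle c2, c3; strap c4, c5) pressed at the same time ((contact force between the fingers and dirty_valve_c2 above 1.5 N and contact force between the fingers and dirty_valve_c3 above 1.5 N) or (contact force between the fingers and dirty_valve_c4 above 1.5 N and contact force between the fingers and dirty_valve_c5 above 1.5 N)).
It fails at once if the main valve is turned (value of joint main_valve above 0.2 rad).
It fails at once if a loose thing (spare element, spanner, tape roll, pad, drink bottle) is shifted by more than 20 mm or lifted (distance of any of spare_element, spanner, tape_roll, scouring_pad, drink_bottle from where it was at the start of the episode above 0.02 m).
It also fails if it takes over 56 s, if anything falls off the work surface, if the arm or the gripper's body presses on something with over 40 N, if the wrist force passes 120 N, or if a joint passes its speed limit or range.

ROBOT

A 6-joint arm with a two-finger parallel gripper is mounted at the origin on the work surface. World frame = base frame: x ahead of the robot, y to its left, z up, the work surface at z = 0. Lengths are in m, angles in degrees, forces in N, time in s.
With the tool pointing down it reaches from about 0.3 to 0.75 m from the base axis. Payload 8.5 kg.
Tool frame: the origin (TCP) lies midway between the tips of the shut fingers; the grasp point (between the pads) lies grasp_offset behind it (grasp_offset is the distance from the TCP to the grasp point, in m); z points along the fingers, y is the line along which they close (so a half turn about z gives the same grasp; the last joint's range is limited). The gripper opens to 85 mm and grips with 20 to 120 N. Pads are 22 mm wide; open, the fingers measure 114 mm over their backs; the gripper's body (76 mm by 85 mm) begins 54 mm behind the grasp point. The pads swing forward as they close: fully open they stand 13 mm farther back than shut.
Start: joints at [59.284, 21.807, 74.336, -0, 83.858, -12.336], TCP at [0.173, 0.522, 0.231] pointing down, gripper open.
Joint ranges: [-178.18, 178.18], [-50.72, 133.34], [12.68, 142.11], [-81.47, 261.47], [9.98, 163.14], [-165.26, 165.26]. Speed limits (degrees/s): [136.94, 136.94, 180, 180, 180, 180].

INTERFACE

Orientations are given as a 3x3 rotation matrix whose columns are the frame's x, y, z axes.
In Python, from rig import observe, get_image, camera_params, close_job, grasp_offset gives the robot as it stands.
- The arm moves only by the shell command python3 -m handwheel 'ROWS' [OPENING] [FORCE]. ROWS is JSON, a list of rows, each a list of 2 entries, a list of its own where there are three numbers: the shift along the tool's x, y, z as a fraction of full scale, then the turn, a rotation vector about the tool's x, y, z as a fraction of full scale. In form: [[[dx, dy, dz], [ax, ay, az]], ...]. A call has 1 to 10 rows; each row is the pose to reach, as a shift and turn from the pose commanded when the call began, along the tool's axes at that moment, turning the shorter way round; what a row does not reach only later rows make up. Full scale, the value 1, is 0.5 m for a shift and pi rad for a turn. A row lasts 1/10 s, in which the tool goes at most 50 mm and 8.59 degrees, less where a joint would pass 70% of its speed; a pose out of reach is approached as far as the arm can. A call with a number of a shift or a turn outside -1 to 1 is refused whole. A call with a gripper value outside its range is refused whole. OPENING is the opening, from 0 (shut) to 1 (fully open), set as the call begins (- or left out, the last holds). The fingers move at their own pace and stop on an object; FORCE is the grip in N (left out, the last holds). Time passes only in rows, so rows that repeat a pose let the fingers close. It gives the time, the measured TCP pose, the force, the opening and the grip force at its end, in the units of the state.
- observe(): the state, without advancing time (a new reading comes with each control period).
- get_image(name): name is "scene" or "side" or "wrist"; returns (picture, depth): 480x640x3 uint8, red, green, blue; 480x640 float32, m along the optical axis (not along the pixel's ray), 0 where there is no reading.
- camera_params(name): a dict with "K" (3x3 intrinsics, pixels), "R" (3x3) and "t" (3): a world point X has camera coordinates R X + t. Camera axes: x right, y down, z forward; pixel columns grow to the right and rows downward; lengths in m; the calibration is good to about 2 mm. The wrist camera is an equidistant fisheye: a pixel r from the principal point sees the ray r / f radians off the axis. A picture is of the moment at which its call begins: read the wrist's pose just before it. camera_params takes no time and is no camera call; for the wrist camera it gives the pose at the moment of the call.
- close_job(): hands the job in; it is judged then, once.
The state is a dict: "time_s": time; "q": joint angles; "qvel": joint speeds; "joint_efforts": joint torques, N m; "position": TCP position; "tool_rot": TCP orientation; "ft_force": force on the tool from outside, world axes, zero at the start; "wrist_torque": the same for the moment, N m; "grip_width": finger opening in m; "gripper_force": force on a finger pad.
Only numpy, scipy, OpenCV 4.12 (cv2) and the standard library are available. Lean on these libraries where they do the work, as an engineer would, in place of code of your own. Each camera call takes 0.05 s, during which the arm holds its last target. There are 200 camera calls.

## Working session

There is one attempt and no reset: what is moved stays moved. The work goes in short steps, Python scripts to look and compute and a shell command to move; the robot and the scene stay as the last step left them, time stands still between calls to the robot, and variables do not carry over. Pictures are saved under pics/ and viewed, at most 10 in all, crops included, and the job is handed in when it is done.

```bash
mkdir -p pics; ls
python3 - <<'E'
from rig import *
import cv2,numpy as np
s=observe();print({k:np.round(v,3).tolist() for k,v in s.items()},grasp_offset)
for n in("scene","side"):
    im,d=get_image(n);cv2.imwrite(f"pics/{n}0.png",im[:,:,::-1]);np.savez(f"{n}0.npz",im=im,d=d,**camera_params(n))
    p=camera_params(n);print(n,np.round(p["K"],1).tolist(),np.round(-p["R"].T@p["t"],3))
E
```

```text
pics
{'time_s': 0.0, 'q': [59.282, 21.842, 74.385, 0.0, 83.857, -12.337], 'qvel': [0.002, -0.028, 0.085, -0.022, 0.037, -0.047], 'joint_efforts': [0.0, -44.846, -23.128, -0.0, 0.005, -0.0], 'position': [0.173, 0.522, 0.231], 'tool_rot': [[-0.949, 0.315, -0.001], [0.315, 0.949, -0.001], [0.0, -0.001, -1.0]], 'ft_force': [-0.512, 0.616, -0.635], 'wrist_torque': [-0.035, 0.048, -0.002], 'gripper_force': 0.0, 'grip_width': 0.085} 0.0187
scene [[487.9, 0.0, 315.7], [0.0, 487.9, 242.4], [0.0, 0.0, 1.0]] [0.988 0.177 0.962]
side [[477.8, 0.0, 320.6], [0.0, 477.8, 238.4], [0.0, 0.0, 1.0]] [ 0.309 -0.61   0.777]
```

View pics/scene0.png

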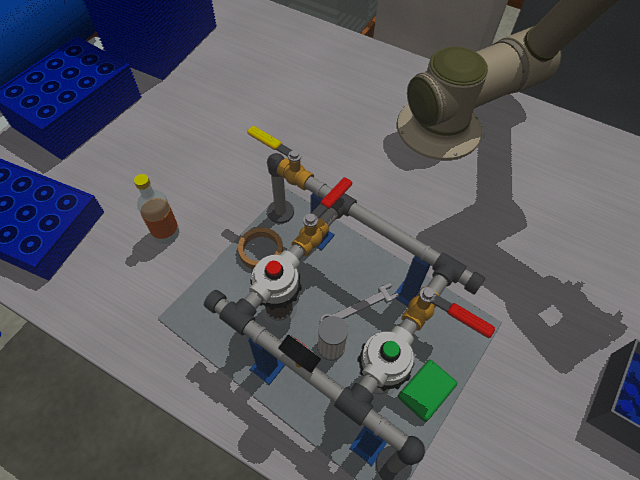

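View pics/side0.png

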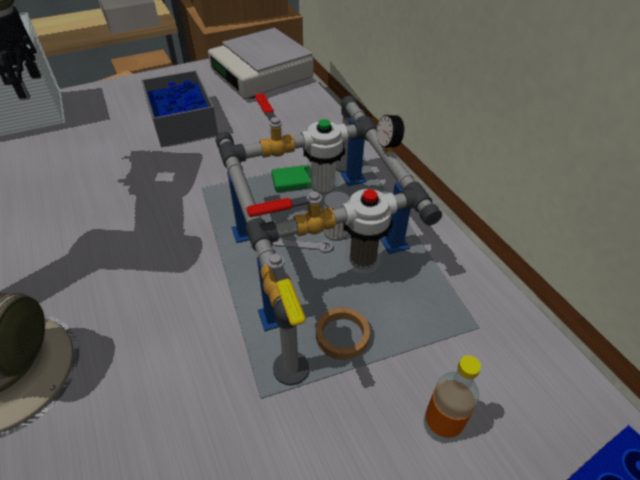

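The scene view shows the dirty filter's red indicator at (274,268) with its lever at (337,193). The clean filter's green indicator is at (390,350), with its lever at (472,319). The side view shows the same parts. Next I measure them.

```bash
cat > m.py <<'E'
import cv2,numpy as np
def ray(c,uv,z):
    d=c["R"].T@np.linalg.inv(c["K"])@[*uv,1];o=-c["R"].T@c["t"];return (o+d*(z-o[2])/d[2])[:2]
def blobs(im,kind):
    h,s,v=cv2.split(cv2.cvtColor(im,cv2.COLOR_RGB2HSV))
    m={"red":((h<6)|(h>174))&(s>170)&(v>90),"green":(h>55)&(h<85)&(s>140)&(v>60),"yel":(h>25)&(h<33)&(s>180)&(v>120)}[kind].astype(np.uint8)
    n,l,st,ce=cv2.connectedComponentsWithStats(m)
    return [(st[i,4],ce[i],np.argwhere(l==i)[:,::-1]) for i in range(1,n) if st[i,4]>35]
E
python3 - <<'E'
from m import *
for n in("scene","side"):
    c=dict(np.load(n+"0.npz"))
    for k in("red","green","yel"):
        for a,ce,px in blobs(c["im"],k):
            z=0.219 if a<400 and k!="yel" else .244
            box=cv2.minAreaRect(np.array([ray(c,p,.244) for p in px],np.float32)*1000)
            P=np.array([ray(c,p,.244) for p in px]);_,_,V=np.linalg.svd(P-P.mean(0))
            print(n,k,a,ce.round(),"z.219",ray(c,ce,.219).round(4),"z.244",ray(c,ce,.244).round(4),"box",np.round(box[0]),np.round(box[1]),"axis",np.degrees(np.arctan2(V[0,1],V[0,0])).round(1))
E
```

```text
scene red 381 [336. 192.] z.219 [ 0.4793 -0.0625] z.244 [ 0.4965 -0.0544] box [495. -54.] [21. 75.] axis -7.7
scene red 160 [273. 267.] z.219 [ 0.6751 -0.0787] z.244 [ 0.6856 -0.0701] box [686. -70.] [23. 24.] axis -38.8
scene red 599 [471. 320.] z.219 [0.5942 0.2522] z.244 [0.6075 0.2497] box [607. 249.] [74. 22.] axis 84.9
scene green 209 [391. 349.] z.219 [0.7042 0.1596] z.244 [0.7138 0.1602] box [714. 160.] [24. 25.] axis 69.9
scene green 1865 [428. 389.] z.219 [0.7336 0.2353] z.244 [0.7422 0.2333] box [741. 233.] [52. 76.] axis -13.6
scene yel 225 [264. 136.] z.219 [ 0.4277 -0.2596] z.244 [ 0.4466 -0.2449] box [ 447. -245.] [70. 17.] axis 83.1
scene yel 120 [141. 179.] z.219 [ 0.6425 -0.4011] z.244 [ 0.6541 -0.3816] box [ 654. -382.] [24. 24.] axis 71.8
side red 179 [263. 102.] z.219 [0.6204 0.2889] z.244 [0.6065 0.2486] box [606. 249.] [77. 20.] axis -95.2
side red 115 [370. 194.] z.219 [ 0.6759 -0.0787] z.244 [ 0.6595 -0.1025] box [ 660. -101.] [26. 22.] axis -125.2
side red 443 [269. 206.] z.219 [ 0.5039 -0.0303] z.244 [ 0.4952 -0.0563] box [496. -56.] [25. 74.] axis 172.7
side green 71 [324. 123.] z.219 [0.704  0.1581] z.244 [0.6863 0.1236] box [686. 123.] [25. 20.] axis -129.7
side green 698 [291. 177.] z.219 [0.5707 0.0271] z.244 [ 0.5589 -0.0015] box [560.  -1.] [54. 66.] axis 172.7
side yel 589 [290. 301.] z.219 [ 0.4557 -0.228 ] z.244 [ 0.4492 -0.2451] box [ 450. -243.] [74. 19.] axis -97.2
side yel 288 [470. 365.] z.219 [ 0.623  -0.4229] z.244 [ 0.609  -0.4313] box [ 609. -431.] [25. 23.] axis -150.5
```

Two views agree: skid yaw is about -6.9°, the branches are 0.2397 m apart (0.240 given), and the handle middles sit about 77 mm from the stems, as they should. I'll shut the fingers, raise the tool and square it to the skid.

```bash
python3 -m handwheel '[[[0,0,-0.16],[0,0,-0.064]],[[0,0,-0.16],[0,0,-0.064]],[[0,0,-0.16],[0,0,-0.064]],[[0,0,-0.16],[0,0,-0.064]],[[0,0,-0.16],[0,0,-0.064]],[[0,0,-0.16],[0,0,-0.064]]]' 0 20
cat > p.py <<'E'
from rig import *
import numpy as np
a=np.radians(-6.9);X=np.array([np.cos(a),np.sin(a)]);Y=np.array([-X[1],X[0]])
S={"c":np.array([.5998,.1716]),"d":np.array([.5713,-.0661])}
def show(k,pts):  # pts in branch frame mm (x,y), z in m
    s=observe();R=s["tool_rot"];p=np.array(s["position"])
    print("pos",p.round(4),"toolyaw_y",np.degrees(np.arctan2(R[1][1],R[0][1])).round(2),"branch xy mm",(1000*np.array([(p[:2]-S[k])@X,(p[:2]-S[k])@Y])).round(1),"ft",np.round(s["ft_force"],1),s["time_s"])
    for x,y,z in pts:
        t=np.r_[S[k]+(X*x+Y*y)/1000,z]; print((x,y,z),t.round(4),((np.array(R).T@(t-p))/.5).round(3))
E
python3 -c "
from p import *
show('c',[(50,80,.31),(50,80,.228)])"
```

```text
time_s: 0.7
position: [0.1733, 0.5217, 0.31]
tool_rot: [[-0.993, 0.12, -0.001], [0.12, 0.993, -0.002], [0.001, -0.002, -1.0]]
ft_force: [-0.1, 0.1, -0.9]
grip_width: 0.0002
gripper_force: 0.0
pos [0.1733 0.5217 0.31  ] toolyaw_y 83.12 branch xy mm [-465.5  296.3] ft [-0.1  0.1 -0.9] 0.7
(50, 80, 0.31) [0.659 0.245 0.31 ] [-1.031 -0.433  0.   ]
(50, 80, 0.228) [0.659 0.245 0.228] [-1.031 -0.433  0.164]
```

```bash
python3 -m handwheel '[[[-0.9,-0.38,0],[0,0,0]],[[-0.9,-0.38,0],[0,0,0]],[[-0.9,-0.38,0],[0,0,0]],[[-0.9,-0.38,0],[0,0,0]],[[-0.9,-0.38,0],[0,0,0]],[[-0.9,-0.38,0],[0,0,0]],[[-0.9,-0.38,0],[0,0,0]],[[-0.9,-0.38,0],[0,0,0]],[[-0.9,-0.38,0],[0,0,0]],[[-0.9,-0.38,0],[0,0,0]]]' >/dev/null
python3 -m handwheel '[[[0,0,0],[0,0,0]],[[0,0,0],[0,0,0]],[[0,0,0],[0,0,0]],[[0,0,0],[0,0,0]]]'
python3 -c "
from p import *
show('c',[(50,80,.31),(50,80,.228)])"
```

```text
time_s: 2.1
position: [0.5966, 0.2804, 0.3117]
tool_rot: [[-0.993, 0.118, 0.0], [0.118, 0.993, 0.0], [-0.0, 0.0, -1.0]]
ft_force: [0.2, -0.2, -0.4]
grip_width: -0.0003
gripper_force: 0.0
pos [0.5966 0.2804 0.3117] toolyaw_y 83.22 branch xy mm [-16.3 107.7] ft [ 0.2 -0.2 -0.4] 2.1
(50, 80, 0.31) [0.659 0.245 0.31 ] [-0.132 -0.056  0.004]
(50, 80, 0.228) [0.659 0.245 0.228] [-0.132 -0.056  0.168]
```

Now over, then down beside the lever, followed by a picture to check.

```bash
python3 -m handwheel '[[[-0.132,-0.056,0],[0,0,0]],[[-0.132,-0.056,0],[0,0,0]],[[-0.132,-0.056,0],[0,0,0]],[[-0.132,-0.056,0.1],[0,0,0]],[[-0.132,-0.056,0.168],[0,0,0]],[[-0.132,-0.056,0.168],[0,0,0]],[[-0.132,-0.056,0.168],[0,0,0]],[[-0.132,-0.056,0.168],[0,0,0]]]'
python3 -c "
from p import *
import cv2
show('c',[])
cv2.imwrite('pics/s1.png',get_image('scene')[0][120:440,180:600,::-1])"
```

```text
time_s: 2.9
position: [0.6601, 0.2446, 0.2306]
tool_rot: [[-0.993, 0.119, 0.005], [0.119, 0.993, 0.001], [-0.005, 0.002, -1.0]]
ft_force: [0.6, -0.2, -0.5]
grip_width: 0.0002
gripper_force: 0.0
pos [0.6601 0.2446 0.2306] toolyaw_y 83.18 branch xy mm [51.1 79.7] ft [ 0.6 -0.2 -0.5] 2.9
```

View pics/s1.png

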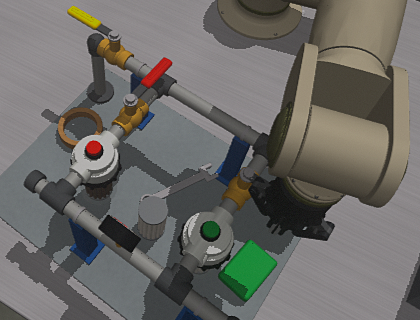

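The view shows the shut fingers beside the clean lever on its +x side; the wrist hides the lever itself. I start the arc with its first half.

```bash
python3 -m handwheel '[[[0.03,0,0],[0,0,0]],[[0.05,0,0],[0,0,0]],[[0.066,0,0],[0,0,0]],[[0.082,0.004,0],[0,0,0]],[[0.1,0.006,0],[0,0,0]],[[0.114,0.008,0],[0,0,0]],[[0.13,0.006,0],[0,0,0]],[[0.144,0.004,0],[0,0,0]],[[0.16,0,0],[0,0,0]],[[0.174,-0.006,0],[0,0,0]]]'
python3 -c "
from p import *
show('c',[(-36,77,.2306),(-50,69,.2306),(-63,57,.2306),(-74,42,.23),(-80,26,.23),(-80,22,.23)])"
```

```text
time_s: 3.95
position: [0.5749, 0.2511, 0.2295]
tool_rot: [[-0.993, 0.12, 0.008], [0.12, 0.993, 0.001], [-0.008, 0.002, -1.0]]
ft_force: [9.2, -0.6, 1.6]
grip_width: -0.0001
gripper_force: 3.5
pos [0.5749 0.2511 0.2295] toolyaw_y 83.11 branch xy mm [-34.2  75.9] ft [ 9.2 -0.6  1.6] 3.95
(-36, 77, 0.2306) [0.5733 0.2524 0.2306] [ 0.004  0.002 -0.002]
(-50, 69, 0.2306) [0.5585 0.2461 0.2306] [ 0.032 -0.014 -0.003]
(-63, 57, 0.2306) [0.5441 0.2358 0.2306] [ 0.058 -0.038 -0.003]
(-74, 42, 0.23) [0.5314 0.2222 0.23  ] [ 0.08  -0.068 -0.002]
(-80, 26, 0.23) [0.5235 0.207  0.23  ] [ 0.092 -0.1   -0.002]
(-80, 22, 0.23) [0.523  0.2031 0.23  ] [ 0.092 -0.108 -0.002]
```

Contact reads 9 N, as expected. Now the second half.

```bash
python3 -m handwheel '[[[0.016,-0.007,0],[0,0,0]],[[0.032,-0.014,0],[0,0,0]],[[0.045,-0.025,0],[0,0,0]],[[0.056,-0.038,0],[0,0,0]],[[0.07,-0.053,0],[0,0,0]],[[0.078,-0.068,0],[0,0,0]],[[0.084,-0.084,0],[0,0,0]],[[0.088,-0.098,0],[0,0,0]],[[0.088,-0.102,0],[0,0,0]],[[0.088,-0.102,0],[0,0,0]]]'
python3 -c "
from p import *
show('c',[(-80,22,.23)])"
```

```text
time_s: 4.95
position: [0.5241, 0.2064, 0.2292]
tool_rot: [[-0.993, 0.119, 0.005], [0.119, 0.993, 0.002], [-0.004, 0.002, -1.0]]
ft_force: [2.1, 3.1, 2.4]
grip_width: 0.0003
gripper_force: 1.7
pos [0.5241 0.2064 0.2292] toolyaw_y 83.14 branch xy mm [-79.3  25.4] ft [2.1 3.1 2.4] 4.95
(-80, 22, 0.23) [0.523  0.2031 0.23  ] [ 0.001 -0.007 -0.002]
```

```bash
python3 -m handwheel '[[[0,-0.004,0],[0,0,0]],[[0,-0.008,0],[0,0,0]],[[0,-0.012,0],[0,0,0]],[[0,-0.012,0],[0,0,0]],[[0,-0.012,0],[0,0,0]]]' | grep -E 'pos|force'
python3 -m handwheel '[[[0,-0.004,0],[0,0,0]],[[0,-0.008,0],[0,0,0]],[[0,-0.008,0],[0,0,0]],[[0,-0.008,0],[0,0,0]]]' | grep -E 'pos|force'
python3 -c "
from p import *
show('c',[])"
```

```text
position: [0.5239, 0.2054, 0.2293]
ft_force: [6.7, 28.4, 2.1]
gripper_force: 14.8
position: [0.5238, 0.2049, 0.2295]
ft_force: [9.4, 47.4, -0.3]
gripper_force: 24.2
pos [0.5238 0.2049 0.2295] toolyaw_y 83.46 branch xy mm [-79.4  24. ] ft [ 9.4 47.4 -0.3] 5.85
```

Force jumped to 47 N, so the lever is on its stop. I back off, lift, and move towards the dirty side.

```bash
python3 -m handwheel '[[[0,0.03,0],[0,0,0]],[[0,0.1,0],[0,0,0]],[[0,0.1,0],[0,0,0]],[[0,0.1,-0.09],[0,0,0]],[[0,0.1,-0.18],[0,0,0]],[[0,0.1,-0.18],[0,0,0]],[[0,0.1,-0.18],[0,0,0]],[[0,0.1,-0.18],[0,0,0]]]' | grep -E 'pos|ft'
python3 - <<'E'
from p import *
from m import *
for n in("scene","side"):
    im,_=get_image(n);c=camera_params(n)
    for a,ce,px in blobs(im,"red"):
        P=np.array([ray(c,p,.244) for p in px]);_,_,V=np.linalg.svd(P-P.mean(0))
        for k in "cd":
            r=(P.mean(0)-S[k])
            if np.hypot(*r)<.1: print(n,k,a,P.mean(0).round(4),"r",np.hypot(*r).round(4),"joint",np.arctan2(r@Y,-(r@X)).round(3))
show('d',[(-85,-55,.32),(-85,-55,.23)])
E
```

```text
position: [0.5276, 0.2452, 0.3164]
ft_force: [-0.2, -0.4, -0.6]
scene d 381 [ 0.4962 -0.0544] r 0.076 joint 0.035
scene c 449 [0.5258 0.1815] r 0.0747 joint 0.013
side c 198 [0.5243 0.1801] r 0.0759 joint -0.008
side d 115 [ 0.6595 -0.1024] r 0.0954 joint -2.871
side d 441 [ 0.4955 -0.0563] r 0.0764 joint 0.008
pos [0.5277 0.2453 0.3162] toolyaw_y 83.12 branch xy mm [-80.7 303.9] ft [ 0.5 -0.5 -0.2] 6.75
(-85, -55, 0.32) [ 0.4803 -0.1105  0.32  ] [ 0.009 -0.718 -0.007]
(-85, -55, 0.23) [ 0.4803 -0.1105  0.23  ] [ 0.008 -0.718  0.173]
```

Clean valve is open (about 0.00 rad) and the dirty one still is too (0.02). Crossing to the dirty lever's -y side.

```bash
python3 -m handwheel '[[[0.008,-0.718,0],[0,0,0]],[[0.008,-0.718,0],[0,0,0]],[[0.008,-0.718,0],[0,0,0]],[[0.008,-0.718,0],[0,0,0]],[[0.008,-0.718,0],[0,0,0]],[[0.008,-0.718,0],[0,0,0]],[[0.008,-0.718,0],[0,0,0]],[[0.008,-0.718,0],[0,0,0]],[[0.008,-0.718,0],[0,0,0]],[[0.008,-0.718,0],[0,0,0]]]' | grep -E 'pos|ft'
python3 -m handwheel '[[[0,0,0],[0,0,0]],[[0,0,0],[0,0,0]]]' | grep -E 'pos|ft'
python3 -c "
from p import *
show('d',[(-85,-55,.32),(-85,-55,.23)])"
```

```text
position: [0.4811, -0.1094, 0.317]
ft_force: [0.7, 1.3, -0.3]
position: [0.4813, -0.1091, 0.3174]
ft_force: [0.1, 0.3, -0.2]
pos [ 0.4813 -0.1091  0.3174] toolyaw_y 83.26 branch xy mm [-84.2 -53.5] ft [ 0.1  0.3 -0.2] 7.95
(-85, -55, 0.32) [ 0.4803 -0.1105  0.32  ] [ 0.002 -0.003 -0.005]
(-85, -55, 0.23) [ 0.4803 -0.1105  0.23  ] [ 0.002 -0.003  0.175]
```

```bash
python3 -m handwheel '[[[0,0,0.08],[0,0,0]],[[0,0,0.175],[0,0,0]],[[0,0,0.175],[0,0,0]],[[0,0,0.175],[0,0,0]],[[0,0,0.175],[0,0,0]]]' | grep -E 'pos|ft'
python3 -m handwheel '[[[-0.004,0.03,0],[0,0,0]],[[-0.006,0.055,0],[0,0,0]],[[-0.003,0.075,0],[0,0,0]],[[0,0.095,0],[0,0,0]],[[0.002,0.115,0],[0,0,0]],[[0,0.132,0],[0,0,0]],[[-0.004,0.149,0],[0,0,0]],[[-0.008,0.164,0],[0,0,0]],[[-0.014,0.179,0],[0,0,0]],[[-0.024,0.195,0],[0,0,0]]]'| grep -E 'pos|ft'
python3 -c "
from p import *
show('d',[(-67,52,.23),(-56,64,.23),(-40,74,.23),(-22,80,.23)])"
```

```text
position: [0.4823, -0.1106, 0.2323]
ft_force: [-0.3, -0.5, 0.6]
position: [0.5048, -0.0157, 0.2308]
ft_force: [-2.4, -8.1, -0.3]
pos [ 0.5048 -0.0157  0.2308] toolyaw_y 83.12 branch xy mm [-72.1  42. ] ft [-2.4 -8.1 -0.3] 9.45
(-67, 52, 0.23) [ 0.511  -0.0064  0.23  ] [-0.01   0.02   0.002]
(-56, 64, 0.23) [0.5234 0.0042 0.23  ] [-0.032  0.044  0.002]
(-40, 74, 0.23) [0.5405 0.0122 0.23  ] [-0.064  0.064  0.001]
(-22, 80, 0.23) [0.5591 0.016  0.23  ] [-0.1    0.076  0.001]
```

```bash
python3 -m handwheel '[[[-0.01,0.02,0],[0,0,0]],[[-0.021,0.032,0],[0,0,0]],[[-0.032,0.044,0],[0,0,0]],[[-0.048,0.055,0],[0,0,0]],[[-0.064,0.064,0],[0,0,0]],[[-0.078,0.07,0],[0,0,0]],[[-0.09,0.074,0],[0,0,0]],[[-0.098,0.076,0],[0,0,0]],[[-0.102,0.076,0],[0,0,0]],[[-0.102,0.076,0],[0,0,0]]]'| grep -E 'pos|ft'
python3 -c "
from p import *
show('d',[(-22,80,.23)])"
```

```text
position: [0.5591, 0.0168, 0.2301]
ft_force: [-4.2, -1.7, -0.9]
pos [0.5591 0.0168 0.2301] toolyaw_y 83.16 branch xy mm [-22.1  80.9] ft [-4.2 -1.7 -0.9] 10.45
(-22, 80, 0.23) [0.5591 0.016  0.23  ] [-0.    -0.002  0.   ]
```

```bash
python3 -m handwheel '[[[-0.004,0,0],[0,0,0]],[[-0.008,0,0],[0,0,0]],[[-0.012,0,0],[0,0,0]],[[-0.012,0,0],[0,0,0]],[[-0.012,0,0],[0,0,0]]]'| grep -E 'pos|ft'
python3 -m handwheel '[[[-0.004,0,0],[0,0,0]],[[-0.008,0,0],[0,0,0]],[[-0.008,0,0],[0,0,0]],[[-0.008,0,0],[0,0,0]]]'| grep -E 'pos|ft'
```

```text
position: [0.5604, 0.0169, 0.23]
ft_force: [-28.6, -0.2, 8.5]
position: [0.5607, 0.0169, 0.23]
ft_force: [-48.6, 0.4, 17.0]
```

On its stop. Now retract, lift clear and verify.

```bash
python3 -m handwheel '[[[0.03,0,0],[0,0,0]],[[0.1,0,0],[0,0,0]],[[0.1,0,0],[0,0,0]],[[0.1,0,-0.1],[0,0,0]],[[0.1,0,-0.2],[0,0,0]],[[0.2,0,-0.24],[0,0,0]],[[0.3,0,-0.24],[0,0,0]],[[0.3,0,-0.24],[0,0,0]],[[0.3,0,-0.24],[0,0,0]],[[0.3,0,-0.24],[0,0,0]]]' | grep -E 'pos|ft'
python3 - <<'E'
from p import *
from m import *
for n in("scene","side"):
    im,_=get_image(n);c=camera_params(n)
    cv2.imwrite(f"pics/{n}_end.png",im[:,:,::-1])
    for a,ce,px in blobs(im,"red"):
        P=np.array([ray(c,p,.244) for p in px])
        for k in "cd":
            r=(P.mean(0)-S[k])
            if np.hypot(*r)<.1: print(n,k,a,P.mean(0).round(4),"r",np.hypot(*r).round(4),"joint",np.arctan2(r@Y,-(r@X)).round(3))
    print([(b[0],b[1].round()) for b in blobs(im,"yel")])
show('d',[])
E
```

```text
position: [0.4219, 0.0333, 0.3501]
ft_force: [0.5, 0.3, -0.1]
scene d 439 [0.582  0.0112] r 0.0781 joint 1.588
scene c 489 [0.5249 0.1815] r 0.0756 joint 0.011
[(np.int32(227), array([264., 136.])), (np.int32(120), array([141., 179.]))]
side c 272 [0.5226 0.1792] r 0.0776 joint -0.022
side d 214 [0.5819 0.0091] r 0.076 joint 1.59
side d 116 [ 0.6594 -0.1025] r 0.0953 joint -2.87
[(np.int32(593), array([290., 301.])), (np.int32(287), array([470., 365.]))]
pos [0.4219 0.0332 0.3496] toolyaw_y 83.14 branch xy mm [-160.2   80.6] ft [-0.5  0.1 -0.9] 12.45
```

View pics/scene_end.png

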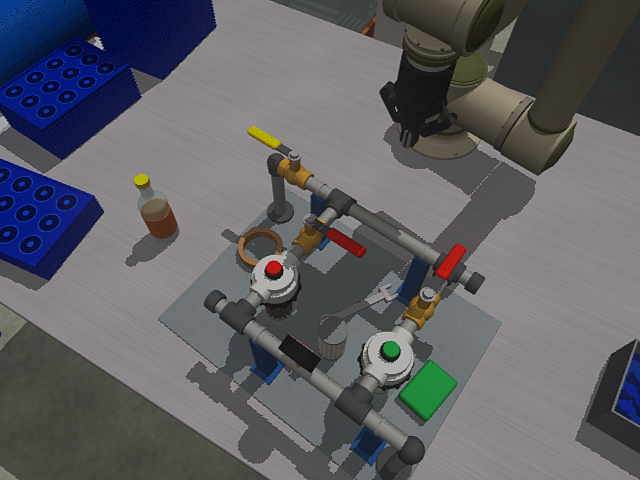

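The picture shows the clean lever (451,261) in line with its pipe and the dirty lever (345,241) square across its own. The yellow lever (264,136) and the loose things have not moved, and the arm is clear.

```bash
python3 -c "
from rig import close_job
print(close_job())"
```

```text
the job is handed in; nothing more can be done
None
```

The changeover is done and handed in: the clean filter's valve is fully open and then the dirty filter's was shut, both levers pushed against their stops; in the final pictures the yellow main valve and the loose things had not moved.

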